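# Snap the retaining ring onto the sample carousel hub with spreading pliers

## Robot

A 6-joint arm with a two-finger parallel gripper is mounted at the origin on the work surface. World frame = base frame: x ahead of the robot, y to its left, z up, the work surface at z = 0. Lengths are in m, angles in rad, forces in N, time in s.
With the tool pointing down it reaches from about 0.35 to 0.775 m from the base axis. Payload 7.3 kg.
Tool frame: the origin (TCP) lies at the very end of the fingers, on their centre line; the grasp point (between the pads) lies 19 mm behind it; z points along the fingers, y is the line along which they close (so a half turn about z gives the same grasp; the last joint's range is limited). The gripper opens to 92 mm and grips with 3 to 60 N. Pads are 19 mm wide; open, the fingers measure 130 mm over their backs; the gripper's body (75 mm by 190 mm) begins 47 mm behind the grasp point.
Start: joints at [-0.146, 0.342, 1.524, -0, 1.275, -0.146], TCP at [0.525, 0, 0.227] pointing down, gripper open.
Joint ranges: [-2.53, 2.53], [-0.77, 2.02], [0.04, 2.7], [-1, 4.14], [0.28, 2.66], [-3.11, 3.11]. Speed limits (rad/s): [2.57, 2.57, 3.14, 3.14, 3.14, 3.14].

## Interface

Orientations are given as [roll, pitch, yaw] about the fixed x, y, z axes, in that order (R = Rz(yaw) Ry(pitch) Rx(roll)).
In Python, from cell import observe, read_camera, get_calibration, hand_in, search_frame gives the robot as it stands.
- The arm moves only by the tool step_arm, never from a script. Its argument "commands" is a list of rows, each an object with "translation": the shift along the tool's x, y, z in mm, a list of three; "roll": the turn about the tool's z in rad. In form: [{"translation": [x, y, z], "roll": roll}, ...]. A call has 1 to 20 rows; each row shifts and turns the commanded pose from where the row before left it, along the tool's axes as they then stand; what a row does not reach is not made up. A row lasts 1/12 s, in which the tool goes at most 41.7 mm and 7.16 degrees, less where a joint would pass 70% of its speed; a pose out of reach is approached as far as the arm can. A call is refused whole if a number of a shift passes 41.7 or a number of a turn 0.125, either way. A call with a gripper value outside its range is refused whole. "fingers" is the opening, from 0 (shut) to 1 (fully open), set as the call begins (left out, the last holds). The fingers move at their own pace and stop on an object; "grip_force" is the grip in N (left out, the last holds). Time passes only in rows, so rows that do not move let the fingers close. It gives the time, the measured TCP pose, the force, the opening and the grip force at its end, in the units of the state.
- observe(): the state, without advancing time (a new reading comes with each control period).
- read_camera(name): name is "scene" or "side" or "wrist"; returns the picture (384x512x3 uint8, red, green, blue); there is no depth.
- get_calibration(name): a dict with "camera_matrix" (3x3 intrinsics, pixels), "world_from_camera" (4x4, takes a point from camera to world coordinates). Camera axes: x right, y up, looking along -z (the intrinsics and any distortion apply to the point x, -y, -z); pixel columns grow to the right and rows downward; lengths in m; the calibration is good to about 2 mm. A picture is of the moment at which its call begins: read the wrist's pose just before it. get_calibration takes no time and is no camera call; for the wrist camera it gives the pose at the moment of the call.
- hand_in(): hands the job in; it is judged then, once.
Trained networks look in the newest picture that a camera, given by its name, has taken for a name from the list of things; names that differ only in an ending like _2 or _b are one class to them, and where a whole thing is asked for, a point or a joint stands for the part that bears it (a point fixed in the world has none). Each returns a list of dicts, best first, with "confidence" (0 to 1); they miss things now and then, are a little off and sometimes report something else, mostly with a low value. They report only what shows in the picture. A call takes as long as a camera call.
- search_frame(camera, name): "at" ([x, y, z] in m, in world coordinates, good to about 4 mm: the middle of the surface that is visible of it).
The state is a dict: "time": time; "qpos": joint angles; "qvel": joint speeds; "joint_efforts": joint torques, N m; "tool_pos": TCP position; "tool_rot": TCP orientation; "contact_force": force on the tool from outside, world axes, zero at the start; "torque": the same for the moment, N m; "opening": finger opening in m; "grip_force": force on a finger pad.
Only numpy, scipy, OpenCV 4.12 (cv2) and the standard library are available. Lean on these libraries where they do the work, as an engineer would, in place of code of your own. Each camera call takes 0.05 s, during which the arm holds its last target. There are 200 camera calls.

## Task

The carousel's retaining ring lies loose on top of the hub's collar. Take the spreading pliers from their stand, spread the ring by its two eyes, bring it down past the collar and let it close centred and flat in the groove under the collar, never touching the ring with the gripper itself. Then hang the pliers back in their stand and let go, without disturbing the things around.

Things in the scene. Friction and masses are not known exactly. Their poses are not given: they have to be found in the camera images.
- carousel: Fixed sample carousel: round white base 256 mm across, grey deck 240 mm across (top 50 mm above the bench) with capped glass tubes in a circle of radius 102 mm (tops 104 mm above the bench), bare aluminium hub in the middle. Origin on the bench under the centre, z up.
- groove (a point): On the hub's axis, 66 mm above the bench, level with the seat flange's top: where the ring's origin is when home. Hub from below: seat flange 106 mm across (top at 66 mm), groove 79 mm across (66 to 76 mm), collar 87 mm across (76 to 81 mm), pilot stub 74 mm across (81 to 93 mm). Straight down past the collar the ring has 15 mm to go.
- ring: Loose C-shaped steel ring, 119 x 96 x 6 mm, 8 mm wide section, inner radius 40 mm closed. Origin: centre of its circle, on its underside; z up, x from the centre to the gap between the eyes. Starts flat on the collar (underside at 81 mm), turned any way. Stiff back at -x; two arms pivot 20 degrees either side of the back, sprung shut. It slides along when its eyes are pulled.
- ring_left (a joint): Opening of the ring's +y arm: 0 closed, 0.30 rad the stop; 0.15 rad is each eye 15 mm outward. Spring 0.2 N m closed plus 1.0 N m per rad (2 to 4 N at the eye, 98 mm from the pivot). To pass the collar both arms need 0.13 rad or more, with the ring's centre 4 to 8 mm off the hub's axis towards the ring's own back (-x).
- ring_right (a joint): The same for the -y arm. Once the ring is down, and before it closes, it must be pulled towards its +x until its back meets the groove's wall: that centres it (the arms alone do not, but the pins still in the eyes can pull it home afterwards too). Pull and press with only a few newtons: the pliers can pivot in the grip.
- eye_left (a point): Centre of the square 16 x 16 mm through hole in the ring's +y eye, on the eye's top face. With the ring closed it lies at x = 57, y = +24, z = 6 mm in the ring's frame. The eye is 28 x 28 mm outside.
- eye_right (a point): The same for the -y eye (y = -24 mm).
- pliers: Loose spreading pliers, 0.24 kg, 204 mm long, hung upright, tips down. Origin: middle of the crossbar (64 mm along x, 20 along y, 12 high) that rests on the stand; z up to the handles; y the way handles and tips move; front and back alike. Two levers pivot at y = +-24 mm, z = 0, geared together; squeezing the black rubber handles spreads the tips.
- lever_left (a joint): Turn of the +y lever: 0 free, 0.29 rad the stop. Each 0.1 rad moves each tip 10 mm outward and each handle 7 mm inward. The return spring pushes 14 N on each handle when free, 19 N at the stop; the ring adds up to 6 N. A squeeze of 0.05 to 0.06 rad carries the pliers: there the handle faces are parallel and the pins 48 mm apart, like the eyes of the closed ring.
- lever_right (a joint): The same for the -y lever, always equal to the left one.
- tip_left (a point): Lower end of the +y pin, 108 mm below the pliers' origin. The pin is round, 8 mm thick, round-ended, and sticks out 16 mm below a collar (20 x 18 mm) that can push an eye down. The pins are 37 mm apart when free, 48 mm at a lever turn of 0.055 rad, about 94 mm at 0.27. Spreading that far lifts the pin ends about 3 mm.
- tip_right (a point): Lower end of the -y pin.
- handle_left (a point): Middle of the outer face of the +y handle, 68 mm above and 31 mm beside the pliers' origin: the place to grip. The faces are 26 mm wide (x), 56 mm high, 62 mm apart when free, 14 mm less per 0.1 rad of lever turn; the handles end 97 mm above the origin.
- handle_right (a point): The same for the -y handle.
- stand: Fixed stand of the pliers, white plastic, 110 x 90 mm foot, two upright cheeks 134 mm high, 44 mm apart inside. Origin on the bench under its middle. The cheeks' tops have a notch (6 mm play each way along y, 4.5 mm along x) in which the crossbar lies.
- rest (a point): Where the pliers' origin is when they hang in the stand, 128 mm above the bench; the pliers' y lies along the stand's y (either way round).
- bottle: Bystander: white bottle with blue cap, 68 mm across, 165 mm high, origin under its middle; loose, to be left alone.
- tipbox: Bystander: grey and white pipette-tip box 87 x 122 x 67 mm, origin under its middle; loose, to be left alone.
- jar: Bystander: white jar 72 mm across, 85 mm high, origin under its middle; loose, to be left alone.

How it is judged:
By the outcome, as a careful person would: the job done as asked, in the order asked, and still so for the second after the job is handed in, with the robot touching nothing.
It also fails if it takes over 58 s, if anything falls off the work surface, if the arm or the gripper's body presses on something with over 40 N, if the wrist force passes 120 N, or if a joint passes its speed limit or range.

## Working session

There is one attempt and no reset: what is moved stays moved. The work goes in short steps, Python scripts to look and compute and a tool call to move; the robot and the scene stay as the last step left them, time stands still between calls to the robot, and variables do not carry over. Pictures are saved under pics/ and viewed, at most 10 in all, crops included, and the job is handed in when it is done.

Besides the shell and the picture viewer there is one more tool, called after "Request:" by a JSON object that holds its "fn" and its "kwargs". step_arm: Moves the arm, as the interface text tells. Its arguments: {"type":"object","properties":{"commands":{"type":"array"},"fingers":{"type":"number"},"grip_force":{"type":"number"}},"required":["commands"]}

```bash
ls; mkdir -p pics
python3 - <<'E'
from cell import *
import cv2,numpy as np
s=observe();print(s)
ims=[]
for c in ["scene","side"]:
    im=read_camera(c);ims.append(im)
    for n in ["ring","eye_left","eye_right","pliers","handle_left","handle_right","tip_left","tip_right","stand","carousel","bottle","tipbox","jar"]:
        r=search_frame(c,n)
        print(c,n,[(np.round(d["at"],3).tolist(),round(d["confidence"],2)) for d in r[:3]])
    k=get_calibration(c);print(np.round(k["world_from_camera"],3).tolist(),k["camera_matrix"][0])
im=read_camera("wrist");
cv2.imwrite("pics/a.png",cv2.resize(np.hstack(ims)[:,:,::-1],(800,300)))
cv2.imwrite("pics/s.png",ims[0][:,:,::-1]);cv2.imwrite("pics/sd.png",ims[1][:,:,::-1])
print(observe()["time"])
E
```

```text
pics
{'time': 0.0, 'qpos': array([-1.46012622e-01,  3.42728527e-01,  1.52500095e+00, -1.43231058e-06,
        1.27539921e+00, -1.45999600e-01]), 'qvel': array([-0.00120779,  0.00031313,  0.00047665, -0.00107028, -0.00092703,
       -0.00044567]), 'joint_efforts': array([ 7.61924657e-04, -4.31245601e+01, -2.44219762e+01,  7.17750052e-02,
        5.59406646e-02, -1.04314388e-04]), 'tool_pos': array([5.24599740e-01, 7.40533686e-05, 2.26047558e-01]), 'tool_rot': array([-3.14007276e+00, -2.22109270e-04,  1.57078355e+00]), 'contact_force': array([ 0.03855684, -0.1107872 , -0.53995954]), 'torque': array([ 0.04961784, -0.01703769,  0.00117979]), 'grip_force': 0.0, 'opening': 0.09156493464591105}
scene ring [([0.446, -0.286, 0.2], 0.73), ([0.547, -0.032, 0.085], 0.64)]
scene eye_left [([0.572, -0.058, 0.086], 0.54)]
scene eye_right [([0.517, -0.013, 0.086], 0.6), ([0.482, -0.302, 0.05], 0.45), ([0.631, 0.32, 0.071], 0.18)]
scene pliers [([0.45, -0.313, 0.136], 0.81)]
scene handle_left [([0.442, -0.285, 0.192], 0.48), ([0.485, -0.306, 0.049], 0.46), ([0.572, -0.057, 0.089], 0.17)]
scene handle
[... 822 characters left out ...]
, 0.67)]
side tip_left [([0.557, -0.057, 0.086], 0.57), ([0.432, -0.284, 0.19], 0.53)]
side tip_right [([0.518, -0.002, 0.085], 0.72), ([0.446, -0.304, 0.183], 0.71), ([0.456, -0.332, 0.194], 0.46)]
side stand [([0.406, -0.296, 0.089], 0.6), ([0.467, 0.353, 0.111], 0.19)]
side carousel [([0.555, 0.021, 0.05], 0.64), ([0.556, -0.058, 0.086], 0.63), ([0.518, 0.0, 0.086], 0.44)]
side bottle [([0.464, 0.351, 0.114], 0.93)]
side tipbox [([0.605, -0.257, 0.054], 0.59)]
side jar [([0.557, 0.025, 0.051], 0.73), ([0.608, 0.339, 0.089], 0.68)]
[[-0.993, 0.094, -0.068, 0.457], [-0.115, -0.772, 0.625, 0.6], [0.006, 0.629, 0.778, 0.865], [0.0, 0.0, 0.0, 1.0]] [401.04957048   0.         257.2951838 ]
1.45
```

View picture.

Run:
```python
import cv2
a=cv2.imread("pics/s.png");b=cv2.imread("pics/sd.png")
cv2.imwrite("pics/s2.png",cv2.resize(a,(768,576),interpolation=cv2.INTER_CUBIC));cv2.imwrite("pics/sd2.png",cv2.resize(b,(768,576),interpolation=cv2.INTER_CUBIC))
```

```text
(no output)
```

View pics/s2.png

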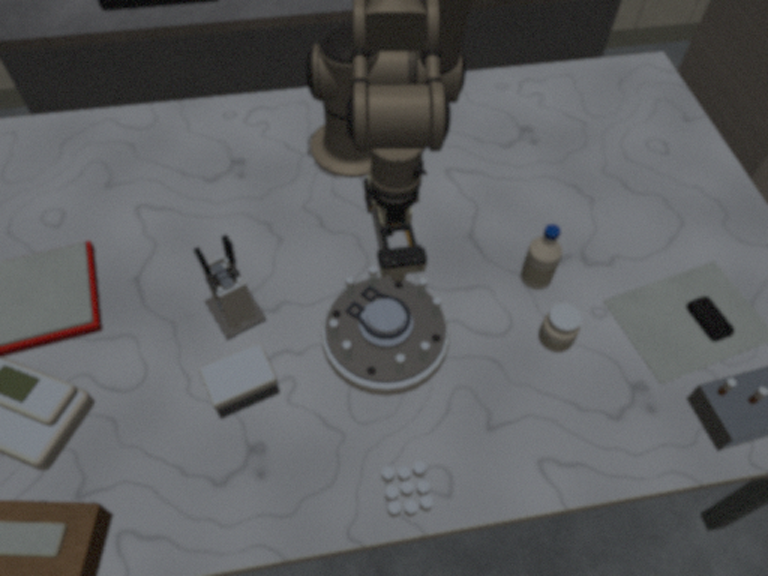

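View pics/sd2.png

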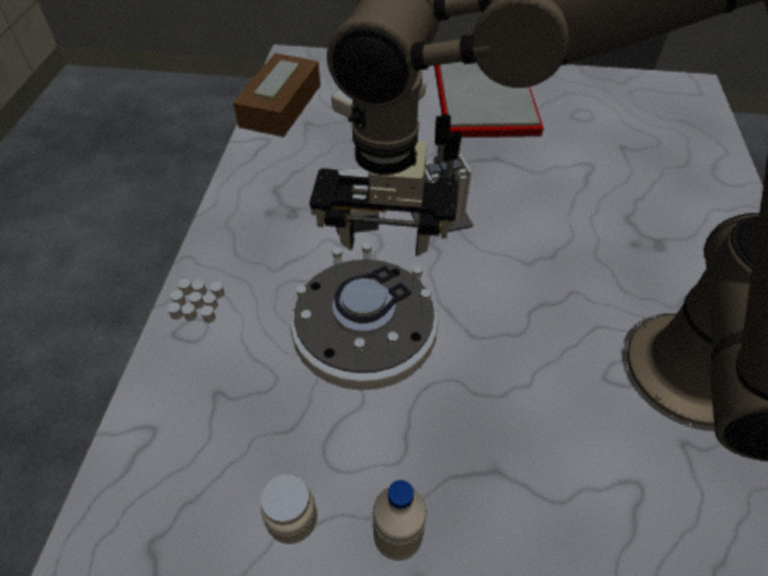

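```bash
cat > h.py <<'E'
from cell import *
import cv2,numpy as np
def ray(cal,uv):
    K=np.array(cal["camera_matrix"]);T=np.array(cal["world_from_camera"])
    d=np.linalg.inv(K)@np.array([uv[0],uv[1],1.]);d=T[:3,:3]@np.array([d[0],-d[1],-d[2]])
    return T[:3,3],d
def onplane(cal,uv,z):
    o,d=ray(cal,uv);return o+d*(z-o[2])/d[2]
def proj(cal,p):
    K=np.array(cal["camera_matrix"]);T=np.array(cal["world_from_camera"])
    c=T[:3,:3].T@(np.array(p)-T[:3,3]);q=K@np.array([c[0],-c[1],-c[2]]);return q[:2]/q[2]
def find(c,ns):
    for n in ns:
        r=search_frame(c,n);print(c,n,[(np.round(d["at"],4).tolist(),round(d["confidence"],2)) for d in r[:3]])
def snap(name,c="wrist",s=1.5):
    cal=get_calibration(c);im=read_camera(c)
    cv2.imwrite(f"pics/{name}.png",cv2.resize(im[:,:,::-1],None,fx=s,fy=s,interpolation=cv2.INTER_CUBIC));return im,cal
E
python3 - <<'E'
from h import *
im,cal=snap("w0");print(cal.keys(),np.round(cal["world_from_camera"],3).tolist(),np.round(cal["camera_matrix"],1).tolist())
find("wrist",["ring","eye_left","eye_right","carousel"])
for c,uv in [("scene",(371,295)),("scene",(354,310)),("side",(383,274)),("side",(400,291))]:
    print(c,onplane(get_calibration(c),np.array(uv)/1.5,.087))
for c,uv in [("scene",(387,316)),("side",(364,298))]: print(c,onplane(get_calibration(c),np.array(uv)/1.5,.093))
for c,uv in [("scene",(203,262)),("scene",(229,250)),("side",(442,128)),("side",(453,148))]: print(c,onplane(get_calibration(c),np.array(uv)/1.5,.21))
E
```

```text
dict_keys(['camera_matrix', 'world_from_camera']) [[1.0, 0.0, 0.0, 0.525], [-0.0, 0.958, 0.287, 0.078], [-0.0, -0.287, 0.958, 0.385], [0.0, 0.0, 0.0, 1.0]] [[314.7, 0.0, 256.3], [0.0, 314.7, 197.2], [0.0, 0.0, 1.0]]
wrist ring [([0.5469, -0.0327, 0.0863], 0.73)]
wrist eye_left [([0.5683, -0.0576, 0.0881], 0.59)]
wrist eye_right [([0.5181, -0.009, 0.0855], 0.98)]
wrist carousel [([0.5618, 0.0076, 0.0468], 0.8)]
scene [ 0.50877011 -0.03453983  0.087     ]
scene [ 0.53761395 -0.07264676  0.087     ]
side [ 0.53453798 -0.06963848  0.087     ]
side [ 0.50190388 -0.03577895  0.087     ]
scene [ 0.56522556 -0.01283394  0.093     ]
side [ 0.55873505 -0.00899214  0.093     ]
scene [ 0.46918427 -0.33248362  0.21      ]
scene [ 0.44957023 -0.28569282  0.21      ]
side [ 0.45776024 -0.32257919  0.21      ]
side [ 0.43540239 -0.26713591  0.21      ]
```

View pics/w0.png

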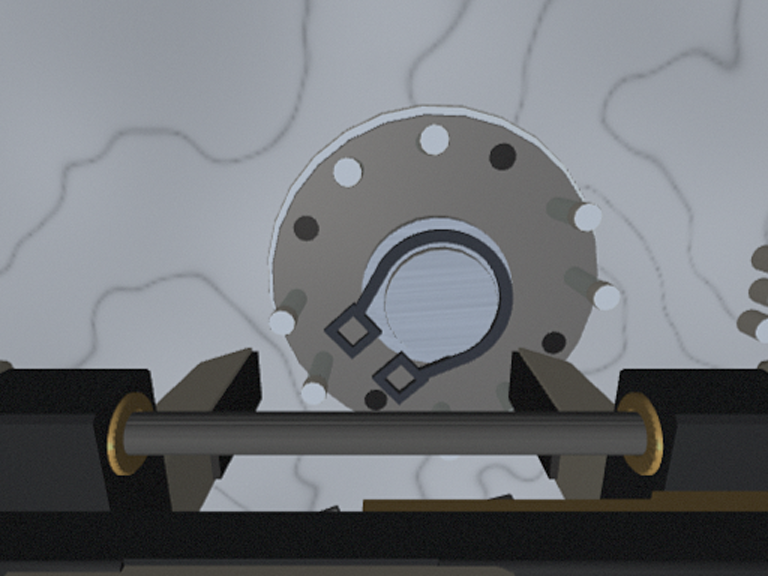

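Run:
```python
from h import *
cal=get_calibration("wrist");P=lambda u,v,z:onplane(cal,np.array([u,v])/1.5,z)[:2]*1000
for u,v in [(384,302),(498,300),(441,361),(441,248)]: print("stub",P(u,v,.093).round(1))
e1=P(353,329,.087);e2=P(401,377,.087);print("eyes",e1,e2,np.linalg.norm(e1-e2))
for u,v in [(440,230),(513,300),(492,250),(390,250),(500,340)]: print("ringouter",P(u,v,.087).round(1))
# carousel deck edge
for u,v in [(272,260),(598,262),(440,113)]: print("deck",P(u,v,.05).round(1))
m=(e1+e2)/2;d=e1-e2;x=np.array([-d[1],d[0]])/np.linalg.norm(d);
print("mid",m,"x",x,np.degrees(np.arctan2(x[1],x[0])),"c",m-57*x,m+57*x, observe()["tool_pos"],observe()["time"])
```

```text
stub [524.8 -13.9]
stub [598.7 -12.5]
stub [563.2 -55.6]
stub [560.6  21.6]
eyes [503.91127881 -34.8343334 ] [536.60973042 -70.43839195] 48.340849423402176
ringouter [560.3  32. ]
ringouter [610.1 -14.4]
ringouter [594.1  19.2]
ringouter [528.7  19.2]
ringouter [603.5 -42.8]
deck [443.6   4.5]
deck [680.1   3. ]
deck [562.  104.2]
mid [520.26050462 -52.63636268] x [-0.73652116 -0.6764145 ] -137.43590900166257 c [562.24221081 -14.08073604] [478.27879843 -91.19198932] [5.25023915e-01 1.51080520e-05 2.26739096e-01] 1.7
```

Request:
{"fn": "step_arm", "kwargs": {"commands": [{"translation": [-31, -7.7, -7.5], "roll": 0}, {"translation": [-31, -7.7, -7.5], "roll": 0}, {"translation": [-31, -7.7, -7.5], "roll": 0}, {"translation": [-31, -7.7, -7.5], "roll": 0}, {"translation": [-31, -7.7, -7.5], "roll": 0}, {"translation": [-31, -7.7, -7.5], "roll": 0}, {"translation": [-31, -7.7, -7.5], "roll": 0}, {"translation": [-31, -7.7, -7.5], "roll": 0}, {"translation": [-31, -7.7, -7.5], "roll": 0}, {"translation": [-31, -7.7, -7.5], "roll": 0}, {"translation": [0, 0, 0], "roll": 0.118}, {"translation": [0, 0, 0], "roll": 0.118}, {"translation": [0, 0, 0], "roll": 0.118}, {"translation": [0, 0, 0], "roll": 0.118}, {"translation": [0, 0, 0], "roll": 0.118}, {"translation": [0, 0, 0], "roll": 0.118}, {"translation": [0, 0, 0], "roll": 0.118}, {"translation": [0, 0, 0], "roll": 0.118}, {"translation": [0, 0, 0], "roll": 0.118}, {"translation": [0, 0, 0], "roll": 0.118}], "fingers": 1}}

```text
time: 3.37
tool_pos: [0.448, -0.31, 0.3017]
tool_rot: [-3.142, -0.0, 0.385]
contact_force: [-0.2, 0.4, -0.3]
opening: 0.0923
grip_force: 0.0
```

Run:
```python
from h import *
s=observe();print(s["time"],s["tool_pos"],s["tool_rot"],s["qpos"].round(2))
im,cal=snap("w1");print(np.round(cal["world_from_camera"],4).tolist())
find("wrist",["handle_left","handle_right","pliers","stand"])
```

```text
3.3667 [ 0.44800717 -0.30997275  0.30170721] [-3.14158091e+00 -4.56379520e-05  3.84964567e-01] [-0.75  0.33  1.33  0.    1.48  0.44]
[[0.3754, 0.888, 0.2657, 0.52], [-0.9269, 0.3596, 0.1078, -0.2805], [0.0002, -0.2868, 0.958, 0.4602], [0.0, 0.0, 0.0, 1.0]]
wrist handle_left [([0.4445, -0.2895, 0.2184], 0.73)]
wrist handle_right [([0.4589, -0.3343, 0.2157], 0.94)]
wrist pliers [([0.446, -0.3103, 0.1375], 0.9)]
wrist stand [([0.4699, -0.31, 0.1053], 0.83), ([0.4498, -0.312, 0.1374], 0.32)]
```

View pics/w1.png

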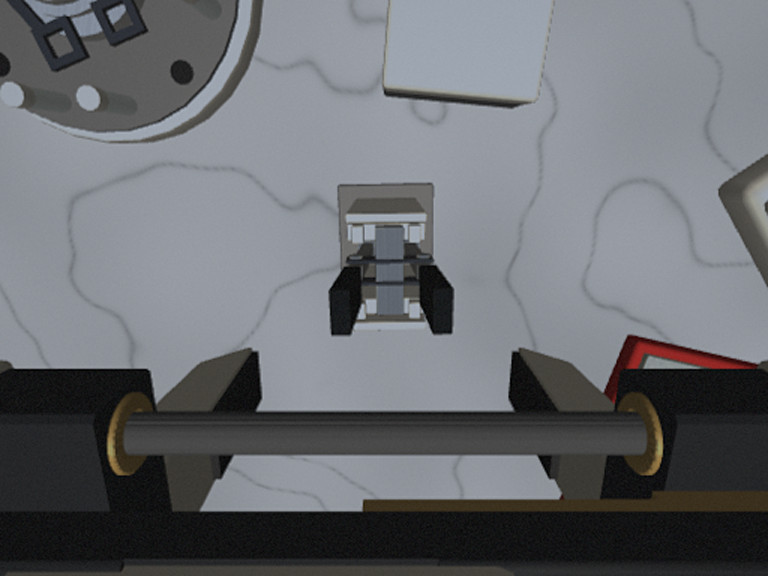

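Run:
```python
from h import *
cal=get_calibration("wrist");P=lambda u,v,z:onplane(cal,np.array([u,v])/1.5,z)*1000
L,R=P(341,312,.225),P(442,311,.225);print(L,R,(L+R)/2,np.linalg.norm(L-R),np.degrees(np.arctan2(*(R-L)[1::-1])))
for a in [(330,290),(330,335),(453,332),(453,290)]: print(P(*a,.225).round(1))
# stand cheeks tops z .134
for a in [(347,222),(427,222),(340,184),(433,184)]: print(P(*a,.134 if a[1]>200 else 0.005).round(1))
# crossbar at top z=.134
print(P(389,227,.134),P(389,314,.134))
```

```text
[ 437.67365711 -289.28948732  225.        ] [ 458.55951529 -338.08431478  225.        ] [ 448.1165862  -313.68690105  225.        ] 53.076871225752406 -66.82741589918803
[ 446.7 -279.7  225. ]
[ 423.3 -288.5  225. ]
[ 450.1 -348.4  225. ]
[ 471.2 -338.6  225. ]
[ 468.6 -273.2  134. ]
[ 489.8 -324.1  134. ]
[ 479.1 -251.6    5. ]
[ 512.7 -332.3    5. ]
[ 476.54913199 -301.29607121  134.        ] [ 417.96505983 -325.84866878  134.        ]
```

Request:
{"fn": "step_arm", "kwargs": {"commands": [{"translation": [-1.7, 3.3, 15], "roll": -0.01}, {"translation": [0, 0, 25], "roll": 0}, {"translation": [0, 0, 25], "roll": 0}, {"translation": [0, 0, 25], "roll": 0}, {"translation": [0, 0, 20], "roll": 0}, {"translation": [0, 0, 10], "roll": 0}, {"translation": [0, 0, 4.5], "roll": 0}, {"translation": [0, 0, 0], "roll": 0}, {"translation": [0, 0, 0], "roll": 0}], "fingers": 1}}

```text
time: 4.37
tool_pos: [0.4482, -0.3141, 0.1783]
tool_rot: [3.14, -0.001, 0.401]
contact_force: [0.0, -0.2, 0.6]
opening: 0.092
grip_force: 0.0
```

Request:
{"fn": "step_arm", "kwargs": {"commands": [{"translation": [0, 0, 0], "roll": 0}, {"translation": [0, 0, 0], "roll": 0}, {"translation": [0, 0, 0], "roll": 0}, {"translation": [0, 0, 0], "roll": 0}, {"translation": [0, 0, 0], "roll": 0}, {"translation": [0, 0, 0], "roll": 0}, {"translation": [0, 0, 0], "roll": 0}, {"translation": [0, 0, 0], "roll": 0}], "fingers": 0.588, "grip_force": 45}}

```text
time: 5.03
tool_pos: [0.4479, -0.3138, 0.178]
tool_rot: [3.141, -0.0, 0.401]
contact_force: [-0.1, 1.7, 6.0]
opening: 0.0544
grip_force: 11.6
```

Request:
{"fn": "step_arm", "kwargs": {"commands": [{"translation": [0, 0, -6], "roll": 0}, {"translation": [0, 0, -14], "roll": 0}, {"translation": [0, 0, -20], "roll": 0}, {"translation": [0, 0, -25], "roll": 0}, {"translation": [0, 0, -25], "roll": 0}, {"translation": [0, 0, -25], "roll": 0}, {"translation": [0, 0, -20], "roll": 0}, {"translation": [0, 0, -5], "roll": 0}, {"translation": [0, 0, 0], "roll": 0}]}}

```text
time: 5.78
tool_pos: [0.448, -0.3139, 0.3183]
tool_rot: [3.139, -0.001, 0.401]
contact_force: [-0.9, -0.7, -3.1]
opening: 0.0539
grip_force: 11.6
```

Request:
{"fn": "step_arm", "kwargs": {"commands": [{"translation": [7.0, -8.9, 0], "roll": 0}, {"translation": [15.3, -19.3, 0], "roll": 0}, {"translation": [15.3, -19.3, 0], "roll": 0}, {"translation": [15.3, -19.3, 0], "roll": 0}, {"translation": [15.3, -19.3, 0], "roll": 0}, {"translation": [15.3, -19.3, 0], "roll": 0}, {"translation": [15.3, -19.3, 0], "roll": 0}, {"translation": [15.3, -19.3, 0], "roll": 0}, {"translation": [15.3, -19.3, 0], "roll": 0}, {"translation": [15.3, -19.3, 0], "roll": 0}, {"translation": [15.3, -19.3, 0], "roll": 0}, {"translation": [8.6, -10.5, 0], "roll": 0}, {"translation": [0, 0, 0], "roll": -0.085}, {"translation": [0, 0, 0], "roll": -0.086}, {"translation": [0, 0, 0], "roll": -0.086}, {"translation": [0, 0, 0], "roll": -0.086}, {"translation": [0, 0, 0], "roll": 0}, {"translation": [0, 0, 0], "roll": 0}]}}

```text
time: 7.28
tool_pos: [0.5194, -0.0516, 0.3157]
tool_rot: [-3.139, 0.002, 0.742]
contact_force: [-0.5, -0.3, -2.8]
opening: 0.0539
grip_force: 11.6
```

Run:
```python
from h import *
s=observe();print(s["time"],s["tool_pos"],s["tool_rot"],s["opening"],s["contact_force"])
im,cal=snap("w2")
find("wrist",["tip_left","tip_right","eye_left","eye_right"])
```

```text
7.2833 [ 0.51937393 -0.05161624  0.31567539] [-3.13897249e+00  1.52377445e-03  7.41572613e-01] 0.05386380399200129 [-0.4728881  -0.25498839 -2.84537031]
wrist tip_left [([0.5157, -0.0367, 0.3369], 0.92)]
wrist tip_right [([0.5401, -0.0652, 0.34], 0.83), ([0.5785, -0.0546, 0.0896], 0.23)]
wrist eye_left []
wrist eye_right [([0.5256, 0.0044, 0.0867], 0.85)]
```

View pics/w2.png

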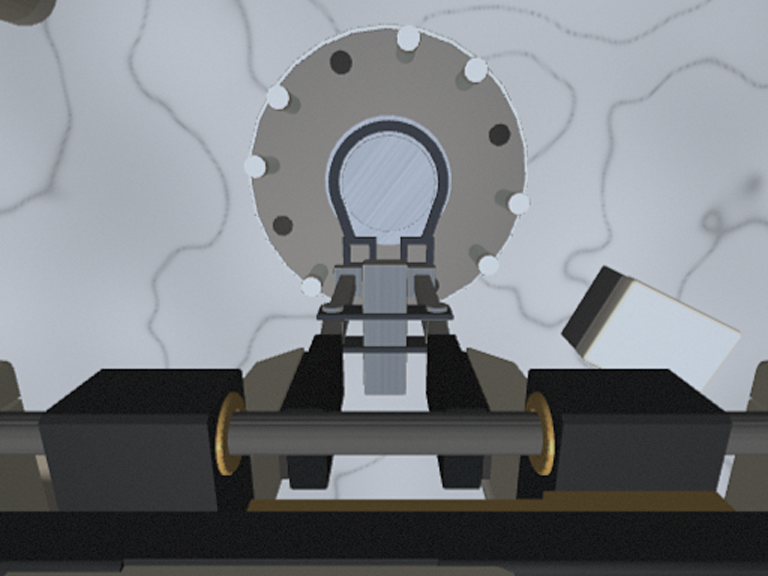

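```bash
cat >> h.py <<'E'
from scipy.spatial.transform import Rotation as Ro
def tool():
    s=observe();return s["tool_pos"],Ro.from_euler("xyz",s["tool_rot"]).as_matrix()
def w2t(p):
    t,R=tool();return R.T@(np.asarray(p)-t)*1000
def t2w(p):
    t,R=tool();return t+R@np.asarray(p)/1000
E
python3 - <<'E'
from h import *
cal=get_calibration("wrist");P=lambda u,v,z:w2t(onplane(cal,np.array([u,v])/1.5,z)).round(1)
print("eye outer L/R, top edge",P(343,238,.087),P(433,238,.087))
print("hole",P(361,244,.087),P(416,244,.087))
print("stub",P(340,183,.093),P(437,183,.093),P(388,134,.093),P(388,232,.093))
print("ring outer back",P(388,119,.087), P(327,180,.087),P(450,180,.087))
o=t2w([0,0,31]) if 0 else None
for n,p in {"bar+x":[32,0,50-6],"bar-x":[-32,0,44],"bar y":[32,10,44],"collarL":[9,-24,50+92-0],"collarR":[9,24,142],"tip":[0,24,158]}.items():
    print(n,(proj(cal,t2w(p))*1.5).round(1))
E
```

```text
eye outer L/R, top edge [ 11.4 -34.5 230. ] [ 11.4  40.1 230. ]
hole [  6.4 -19.7 230. ] [  6.4  26.1 230. ]
stub [ 56.2 -35.2 224. ] [ 56.2  41.3 224. ] [ 92.8   2.6 224. ] [ 17.4   2.7 224. ]
ring outer back [104.    2.6 230. ] [ 58.2 -46.1 230. ] [ 58.2  52.3 230. ]
bar+x [384.8 263.4]
bar-x [384.8 394.4]
bar y [407.6 263.4]
collarL [347.9 264.6]
collarR [421.5 264.6]
tip [419.5 272.2]
```

Request:
{"fn": "step_arm", "kwargs": {"commands": [{"translation": [-0.8, 2.2, 10], "roll": 0}, {"translation": [0, 0, 20], "roll": 0}, {"translation": [0, 0, 18], "roll": 0}, {"translation": [0, 0, 10], "roll": 0}, {"translation": [0, 0, 4], "roll": 0}, {"translation": [0, 0, 0], "roll": 0}, {"translation": [0, 0, 0], "roll": 0}, {"translation": [0, 0, 0], "roll": 0}, {"translation": [0, 0, 0], "roll": 0}]}}

```text
time: 8.28
tool_pos: [0.5215, -0.0546, 0.2562]
tool_rot: [3.14, -0.001, 0.744]
contact_force: [-0.3, 1.0, -2.4]
opening: 0.054
grip_force: 11.6
```

Run:
```python
from h import *
s=observe();print(s["time"],s["tool_pos"],s["tool_rot"],s["opening"],s["contact_force"])
im,cal=snap("w3",s=1)
im=im[100:260,170:350]
cv2.imwrite("pics/w3c.png",cv2.resize(im[:,:,::-1],None,fx=4,fy=3.6,interpolation=cv2.INTER_CUBIC))
P=lambda u,v,z:w2t(onplane(cal,np.array([u,v]),z)).round(1)
for n,p in {"collarL":[9,-24,142],"collarR":[9,24,142],"tipL":[0,-24,158],"tipR":[0,24,158]}.items():
    q=proj(cal,t2w(p)); print(n,q.round(1),((q-[170,100])*[4,3.6]).round(0))
```

```text
8.2833 [ 0.52146481 -0.05460746  0.25619357] [ 3.13988229e+00 -1.11779044e-03  7.43794627e-01] 0.053952969640899524 [-0.29235446  0.96761794 -2.44027933]
collarL [231.7 176.5] [247. 275.]
collarR [280.8 176.5] [443. 275.]
tipL [233.1 181.5] [252. 293.]
tipR [279.5 181.5] [438. 293.]
```

View pics/w3c.png

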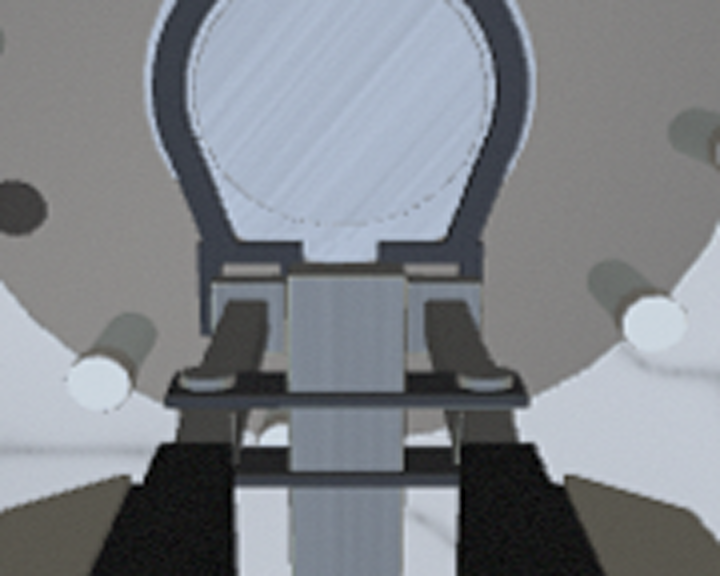

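Run:
```python
from h import *
cal=get_calibration("wrist");P=lambda u,v,z:w2t(onplane(cal,np.array([170+u/4,100+v/3.6]),z)).round(1)
print("eye top edge",P(198,240,.087),P(483,240,.087));print("hole far edge (bottom face visible?)",P(222,263,.087),P(460,263,.087))
print("stub",P(188,80,.093),P(493,80,.093),P(340,225,.093))
print("collar",(w2t(onplane(cal,[170+212/4,100+281/3.6],.256-.142+.0))).round(1),(w2t(onplane(cal,[170+480/4,100+281/3.6],.114))).round(1))
print("hub",w2t([.5618,-.0145,.093]),observe()["time"])
```

```text
eye top edge [ 13.4 -39.  169. ] [ 13.3  36.3 169.1]
hole far edge (bottom face visible?) [  6.5 -32.8 169. ] [  6.5  30.4 169.1]
stub [ 59.4 -39.2 163.1] [ 59.4  36.7 163.2] [ 18.9  -1.4 163.1]
collar [  7.4 -32.7 142. ] [  7.3  32.9 142.1]
hub [ 56.75175092  -2.33299616 163.11405939] 8.3333
```

Request:
{"fn": "step_arm", "kwargs": {"commands": [{"translation": [0, -1.3, 3], "roll": 0}, {"translation": [0, 0, 4], "roll": 0}, {"translation": [0, 0, 4], "roll": 0}, {"translation": [0, 0, 4], "roll": 0}, {"translation": [0, 0, 2], "roll": 0}, {"translation": [0, 0, 0], "roll": 0}, {"translation": [0, 0, 0], "roll": 0}]}}

```text
time: 8.92
tool_pos: [0.5201, -0.0535, 0.2381]
tool_rot: [-3.141, 0.0, 0.744]
contact_force: [-0.4, 0.1, -2.7]
opening: 0.054
grip_force: 11.6
```

Request:
{"fn": "step_arm", "kwargs": {"commands": [{"translation": [0, 0, 3], "roll": 0}, {"translation": [0, 0, 3], "roll": 0}, {"translation": [0, 0, 1], "roll": 0}, {"translation": [0, 0, 0], "roll": 0}, {"translation": [0, 0, 0], "roll": 0}, {"translation": [0, 0, 0], "roll": 0}]}}

```text
time: 9.42
tool_pos: [0.5202, -0.0536, 0.2313]
tool_rot: [3.141, -0.0, 0.744]
contact_force: [0.1, 0.1, -1.9]
opening: 0.0539
grip_force: 11.6
```

Request:
{"fn": "step_arm", "kwargs": {"commands": [{"translation": [0, 0, 0], "roll": 0}, {"translation": [0, 0, 0], "roll": 0}, {"translation": [0, 0, 0], "roll": 0}, {"translation": [0, 0, 0], "roll": 0}, {"translation": [0, 0, 0], "roll": 0}, {"translation": [0, 0, 0], "roll": 0}, {"translation": [0, 0, 0], "roll": 0}, {"translation": [0, 0, 0], "roll": 0}], "fingers": 0.287, "grip_force": 55}}

```text
time: 10.08
tool_pos: [0.5201, -0.0535, 0.2312]
tool_rot: [3.141, -0.0, 0.744]
contact_force: [-0.2, 0.7, -2.3]
opening: 0.0281
grip_force: 53.2
```

Run:
```python
from h import *
s=observe();print(s["time"],s["tool_pos"],s["tool_rot"],s["opening"],s["contact_force"],s["grip_force"])
im,cal=snap("w4",s=1)
im=im[60:260,150:370]
cv2.imwrite("pics/w4c.png",cv2.resize(im[:,:,::-1],None,fx=3,fy=3,interpolation=cv2.INTER_CUBIC))
```

```text
10.0833 [ 0.52014793 -0.05350699  0.23124809] [ 3.14149424e+00 -1.62853813e-04  7.43791367e-01] 0.028074213757816435 [-0.16962263  0.65989876 -2.27368864] 53.22294920682907
```

View pics/w4c.png

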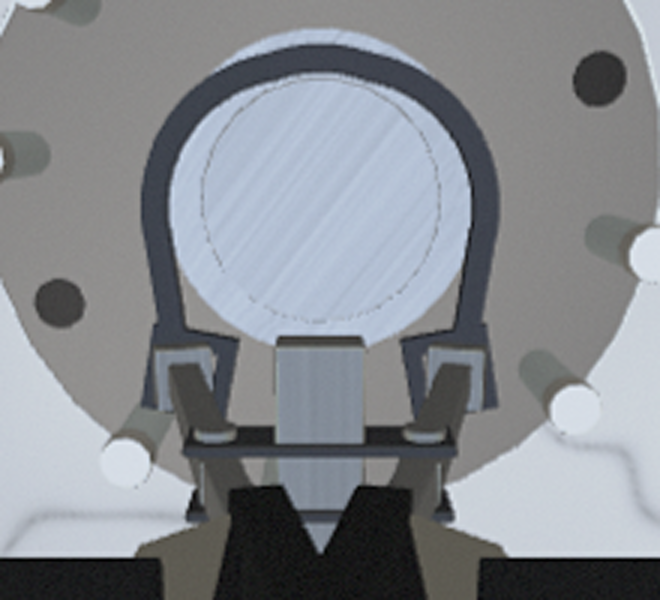

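```bash
cat >> h.py <<'E'
def meas(z,outer,inner,stub,eyes=[],o=(150,60),f=3):
    cal=get_calibration("wrist");P=lambda u,v,z:w2t(onplane(cal,np.array([o[0]+u/f,o[1]+v/f]),z)).round(1)[:2]
    print("ring c from outer",P(*outer,z)-[48,0],"inner",P(*inner,z)-[40,0])
    for s in stub: print("stub",P(*s,.093))
    for e in eyes: print("eye",P(*e,z))
E
python3 - <<'E'
from h import *
meas(.087,(321,44),(321,72),[(321,77),(321,322),(202,200),(440,200)],[(153,325),(238,340),(403,342),(488,325)])
E
```

```text
ring c from outer [54.2  0.5] inner [54.3  0.5]
stub [92.6  0.5]
stub [18.8  0.5]
stub [ 56.9 -36.1]
stub [56.8 37.1]
eye [ 16.6 -54.2]
eye [ 11.6 -26.6]
eye [10.9 27.4]
eye [16.6 54.9]
```

Request:
{"fn": "step_arm", "kwargs": {"commands": [{"translation": [1, 0, 0], "roll": 0}, {"translation": [2, 0, 0], "roll": 0}, {"translation": [2, 0, 0], "roll": 0}, {"translation": [2, 0, 0], "roll": 0}, {"translation": [1, 0, 0], "roll": 0}, {"translation": [0, 0, 0], "roll": 0}, {"translation": [0, 0, 0], "roll": 0}, {"translation": [0, 0, 0], "roll": 0}]}}

```text
time: 10.8
tool_pos: [0.5259, -0.0481, 0.2312]
tool_rot: [-3.142, 0.0, 0.744]
contact_force: [0.2, 0.2, -2.8]
opening: 0.028
grip_force: 53.3
```

Run:
```python
from h import *
s=observe();print(s["time"],s["tool_pos"],s["tool_rot"],s["opening"],s["contact_force"],s["grip_force"])
im,cal=snap("w5",s=1)
im=im[60:260,150:370]
cv2.imwrite("pics/w5c.png",cv2.resize(im[:,:,::-1],None,fx=3,fy=3,interpolation=cv2.INTER_CUBIC))
```

```text
10.8 [ 0.52591099 -0.04810497  0.2311896 ] [-3.14150534e+00  7.55782660e-05  7.43860122e-01] 0.027984115383823928 [ 0.24833683  0.15690014 -2.80970353] 53.25821612030268
```

View pics/w5c.png

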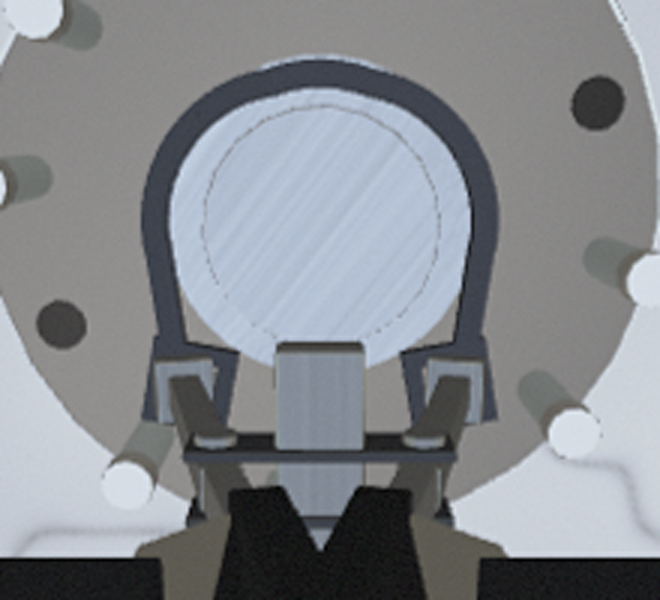

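```bash
cat >> h.py <<'E'
def ringoff(z,im=None,col=None):
    """ring centre minus hub centre, tool x, by dark band in central column; also the band rows"""
    cal=get_calibration("wrist")
    if im is None: im=read_camera("wrist")
    c=int(round(proj(cal,t2w([60,0,160]))[0])) if col is None else col
    g=im[:,c-3:c+4].mean((1,2))
    d=np.where(g[40:150]<90)[0]+40
    a,b=d.min(),d.max()
    def sub(i,j):  # 90-crossing
        return i+(g[i]-90)/(g[i]-g[j])*(j-i)
    r0=sub(a-1,a);r1=sub(b+1,b)
    P=lambda v,z:w2t(onplane(cal,[c,v],z))[:2]
    hub=w2t([.5618,-.0145,.093])
    print("rows",r0,r1,"outer-48:",P(r0,z)[0]-48,"inner-40:",P(r1,z)[0]-40,"hub(old est)",hub[:2].round(1))
    return im,cal,g
E
python3 - <<'E'
from h import *
meas(.087,(321,59),(321,87),[(321,104),(321,345),(203,225),(440,225)])
im=cv2.imread("pics/w5.png")[:,:,::-1]
_,_,g=ringoff(.087,im);print(g[70:110].round(0))
E
```

```text
ring c from outer [50.   0.5] inner [50.   0.5]
stub [85.   0.5]
stub [11.3  0.6]
stub [ 49.3 -36. ]
stub [49.3 37.4]
rows 79.71256281407035 88.29571428571428 outer-48: 49.94164777722055 inner-40: 50.60786770907356 hub(old est) [49.2 -0.4]
[142. 141. 142. 142. 142. 142. 141. 146. 167. 158.  63.  69.  69.  70.
  70.  71.  70.  68.  70. 137. 199. 194. 194. 196. 183. 162. 187. 196.
 195. 194. 195. 195. 196. 196. 196. 196. 195. 195. 194. 194.]
```

Request:
{"fn": "step_arm", "kwargs": {"commands": [{"translation": [1, 0, 0], "roll": 0}, {"translation": [1.5, 0, 0], "roll": 0}, {"translation": [1.5, 0, 0], "roll": 0}, {"translation": [0, 0, 0], "roll": 0}, {"translation": [0, 0, 0], "roll": 0}, {"translation": [0, 0, 0], "roll": 0}]}}

```text
time: 11.35
tool_pos: [0.5289, -0.0453, 0.2311]
tool_rot: [-3.141, 0.0, 0.744]
contact_force: [-0.6, -0.2, -3.1]
opening: 0.0279
grip_force: 53.1
```

```bash
cat >> h.py <<'E'
def stubrows(im,cal):
    c=int(round(proj(cal,t2w([60,0,160]))[0]));g=im[:,c-3:c+4].mean((1,2));return c,g
HUB=None
E
python3 - <<'E'
from h import *
s=observe();print(s["time"],s["tool_pos"],s["opening"],s["contact_force"])
im,cal,g=ringoff(.087);cv2.imwrite("pics/w6.png",im[:,:,::-1]);print(g[75:115].round(0))
# hub from previous stub measurement: tool x 48.15,y.6 at prev pose
h=np.array([.5259110,-.04810497])+np.array([[np.cos(.744),np.sin(.744)],[np.sin(.744),-np.cos(.744)]])@[.04815,.0006]
print("hub world",h,w2t([*h,.093]))
E
```

```text
11.35 [ 0.52889936 -0.04533142  0.23110998] 0.02787221781140818 [-0.56160712 -0.155783   -3.08722228]
rows 82.18838028169014 91.31272949816402 outer-48: 47.82497948652454 inner-40: 47.9950237085112 hub(old est) [45.1 -0.4]
[142. 142. 142. 142. 142. 144. 134.  95.  68.  70.  71.  70.  70.  70.
  71.  62.  66. 143. 200. 195. 193. 193. 193. 196. 179. 159. 195. 195.
 195. 195. 194. 195. 196. 196. 195. 196. 196. 195. 194. 194.]
hub world [ 0.56174445 -0.0159375 ] [ 44.10921864   0.62986558 138.14044643]
```

Request:
{"fn": "step_arm", "kwargs": {"commands": [{"translation": [1, 0, 0], "roll": 0}, {"translation": [1.5, 0, 0], "roll": 0}, {"translation": [0.5, 0, 0], "roll": 0}, {"translation": [0, 0, 0], "roll": 0}, {"translation": [0, 0, 0], "roll": 0}, {"translation": [0, 0, 0], "roll": 0}]}}

```text
time: 11.9
tool_pos: [0.5311, -0.0434, 0.2312]
tool_rot: [3.142, 0.0, 0.744]
contact_force: [-0.1, -0.7, -4.0]
opening: 0.028
grip_force: 53.1
```

```bash
cat >> h.py <<'E'
HUB=[.5617445,-.0159375,.093]
E
python3 - <<'E'
from h import *
s=observe();print(s["time"],s["tool_pos"],s["opening"],s["contact_force"])
im,cal,g=ringoff(.087);cv2.imwrite("pics/w7.png",im[:,:,::-1]);print(g[98:110].round(0),w2t(HUB))
E
```

```text
11.9 [ 0.53110042 -0.0433832   0.23122641] 0.02801675924616814 [-0.09148136 -0.68580225 -3.98642582]
rows 82.19122807017544 91.16949152542372 outer-48: 47.844685817713184 inner-40: 48.13746808401379 hub(old est) [42.2 -0.5]
[193. 193. 193. 195. 190. 173. 174. 195. 195. 195. 195. 195.] [ 41.14437998   0.52102718 138.24177126]
```

Request:
{"fn": "step_arm", "kwargs": {"commands": [{"translation": [-0.6, 0, 1], "roll": 0}, {"translation": [0, 0, 2], "roll": 0}, {"translation": [0, 0, 2], "roll": 0}, {"translation": [0, 0, 2], "roll": 0}, {"translation": [0, 0, 2], "roll": 0}, {"translation": [0, 0, 1], "roll": 0}, {"translation": [0, 0, 0], "roll": 0}, {"translation": [0, 0, 0], "roll": 0}]}}

```text
time: 12.62
tool_pos: [0.5307, -0.0438, 0.2212]
tool_rot: [-3.142, 0.0, 0.744]
contact_force: [-0.2, -1.1, -2.9]
opening: 0.0279
grip_force: 53.2
```

Run:
```python
from h import *
s=observe();print(s["time"],s["tool_pos"],s["tool_rot"],s["opening"],s["contact_force"],s["torque"])
im,cal,g=ringoff(.083);ringoff(.072,im);cv2.imwrite("pics/w8.png",im[:,:,::-1]);print(g[72:110].round(0),w2t(HUB))
im=read_camera("side")
c=get_calibration("side");u=proj(c,[.54,-.035,.1]).astype(int);im=im[u[1]-50:u[1]+50,u[0]-65:u[0]+65]
cv2.imwrite("pics/side8.png",cv2.resize(im[:,:,::-1],None,fx=6,fy=6,interpolation=cv2.INTER_CUBIC))
```

```text
12.6167 [ 0.53066224 -0.04381616  0.22117021] [-3.14156655e+00  1.01171805e-04  7.43762663e-01] 0.027868489478654973 [-0.23190588 -1.14832677 -2.85068907] [-0.13273843  0.14906614 -0.01559161]
rows 81.11742424242425 90.08316831683169 outer-48: 48.299302265275955 inner-40: 48.77067968832054 hub(old est) [42.7 -0.5]
rows 81.11742424242425 90.08316831683169 outer-48: 49.03180639224061 inner-40: 49.221902342463025 hub(old est) [42.7 -0.5]
[142. 142. 142. 142. 143. 143. 142. 144. 134.  93.  68.  70.  70.  72.
  71.  71.  70.  63.  84. 156. 199. 194. 194. 195. 194. 194. 193. 193.
 195. 197. 182. 165. 197. 196. 196. 196. 196. 195.] [ 41.70061632   0.48084435 128.27344874]
```

Request:
{"fn": "step_arm", "kwargs": {"commands": [{"translation": [0, 0, 1.5], "roll": 0}, {"translation": [0, 0, 1.5], "roll": 0}, {"translation": [0, 0, 1.5], "roll": 0}, {"translation": [0, 0, 1.5], "roll": 0}, {"translation": [0, 0, 1], "roll": 0}, {"translation": [0, 0, 0], "roll": 0}, {"translation": [0, 0, 0], "roll": 0}]}}

```text
time: 13.3
tool_pos: [0.5307, -0.0438, 0.2142]
tool_rot: [-3.142, 0.0, 0.744]
contact_force: [-0.6, -0.9, -2.3]
opening: 0.0282
grip_force: 53.3
```

Run:
```python
from h import *
s=observe();print(s["time"],s["tool_pos"],s["tool_rot"],s["opening"],s["contact_force"],s["torque"])
im,cal,g=ringoff(.087);ringoff(.072,im);cv2.imwrite("pics/w9.png",im[:,:,::-1]);print(g[72:110].round(0),w2t(HUB))
c=im[60:260,150:370];cv2.imwrite("pics/w9c.png",cv2.resize(c[:,:,::-1],None,fx=2,fy=2,interpolation=cv2.INTER_CUBIC))
im=read_camera("side")
c=get_calibration("side");u=proj(c,[.55,-.03,.1]).astype(int);im=im[u[1]-50:u[1]+50,u[0]-50:u[0]+50]
a=cv2.imread("pics/w9c.png");b=cv2.resize(im[:,:,::-1],(348,348),interpolation=cv2.INTER_CUBIC);b=cv2.copyMakeBorder(b,0,a.shape[0]-348,0,0,cv2.BORDER_CONSTANT)
cv2.imwrite("pics/w9d.png",np.hstack([a,b]))
```

```text
13.3 [ 0.53068057 -0.0437744   0.21418278] [-3.14154450e+00  2.43790791e-06  7.43792053e-01] 0.028152508388205665 [-0.60025273 -0.8831238  -2.28986536] [-0.09030425  0.14711068  0.01972888]
rows 79.3001443001443 87.77883096366509 outer-48: 49.09098636558855 inner-40: 50.25909597911168 hub(old est) [42.7 -0.5]
rows 79.3001443001443 87.77883096366509 outer-48: 50.139014463571215 inner-40: 50.946557647189195 hub(old est) [42.7 -0.5]
[143. 142. 142. 143. 143. 145. 136. 100.  67.  70.  71.  71.  71.  70.
  70.  67.  97. 163. 201. 196. 194. 194. 194. 195. 194. 195. 194. 194.
 195. 197. 181. 162. 198. 196. 196. 196. 196. 196.] [ 41.67430871   0.5173753  121.26565775]
```

View pics/w9d.png

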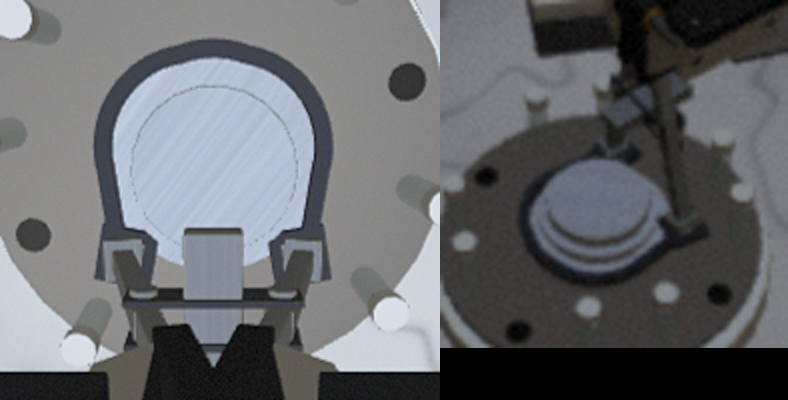

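Request:
{"fn": "step_arm", "kwargs": {"commands": [{"translation": [0, 0, 1], "roll": 0}, {"translation": [0, 0, 0.5], "roll": 0}, {"translation": [-2, 0, 0], "roll": 0}, {"translation": [-2, 0, 0], "roll": 0}, {"translation": [-2, 0, 0], "roll": 0}, {"translation": [-2, 0, 0], "roll": 0}, {"translation": [-1, 0, 0], "roll": 0}, {"translation": [0, 0, 0], "roll": 0}, {"translation": [0, 0, 0], "roll": 0}]}}

```text
time: 14.15
tool_pos: [0.5243, -0.0499, 0.2129]
tool_rot: [3.141, -0.001, 0.744]
contact_force: [1.1, 1.1, 0.3]
opening: 0.0277
grip_force: 53.6
```

Run:
```python
from h import *
s=observe();print(s["time"],s["tool_pos"],s["tool_rot"],s["opening"],s["contact_force"],s["torque"])
im,cal,g=ringoff(.072);cv2.imwrite("pics/w10.png",im[:,:,::-1]);print(g[50:110].round(0),w2t(HUB))
```

```text
14.15 [ 0.52428143 -0.04986432  0.21286737] [ 3.14118467e+00 -6.41710994e-04  7.43656617e-01] 0.027734593263236604 [1.06688898 1.14045911 0.31074861] [ 0.42528806 -0.29044607 -0.00818452]
rows 68.6054054054054 77.52270779777207 outer-48: 58.93564222517337 inner-40: 59.53828392046192 hub(old est) [51.5 -0.7]
[141. 141. 141. 141. 141. 141. 141. 141. 141. 141. 142. 142. 142. 142.
 142. 143. 143. 145. 127.  66.  71.  71.  70.  71.  70.  71.  70.  61.
 117. 189. 199. 196. 195. 195. 195. 195. 194. 194. 195. 195. 198. 181.
 163. 198. 197. 197. 196. 196. 197. 197. 197. 197. 198. 197. 197. 196.
 196. 195. 195. 195.] [ 50.4583937    0.36810001 119.86945646]
```

Request:
{"fn": "step_arm", "kwargs": {"commands": [{"translation": [-1, 0, 0], "roll": 0}, {"translation": [-1.5, 0, 0], "roll": 0}, {"translation": [-1.5, 0, 0], "roll": 0}, {"translation": [-1, 0, 0], "roll": 0}, {"translation": [0, 0, 0], "roll": 0}, {"translation": [0, 0, 0], "roll": 0}]}}

```text
time: 14.7
tool_pos: [0.5204, -0.0533, 0.2128]
tool_rot: [3.141, -0.0, 0.744]
contact_force: [2.7, 1.3, 1.7]
opening: 0.0279
grip_force: 53.5
```

Run:
```python
from h import *
s=observe();print(s["time"],s["tool_pos"],s["tool_rot"],s["opening"],s["contact_force"],s["torque"])
im,cal,g=ringoff(.072);cv2.imwrite("pics/w11.png",im[:,:,::-1]);print(w2t(HUB))
```

```text
14.7 [ 0.52036121 -0.05331367  0.21277655] [ 3.14149618e+00 -1.36497130e-04  7.43650038e-01] 0.027884534070416824 [2.69574315 1.30443854 1.68150505] [ 0.41717998 -0.38786656  0.00925924]
rows 67.03191489361703 76.24276640790403 outer-48: 60.18295663790951 inner-40: 60.56452182150163 hub(old est) [56.7 -0.5]
[ 55.72123135   0.48607901 119.77755662]
```

Request:
{"fn": "step_arm", "kwargs": {"commands": [{"translation": [-1, 0, -0.5], "roll": 0}, {"translation": [-1.5, 0, 0], "roll": 0}, {"translation": [-1.5, 0, 0], "roll": 0}, {"translation": [-0.5, 0, 0], "roll": 0}, {"translation": [0, 0, 0], "roll": 0}, {"translation": [0, 0, 0], "roll": 0}]}}

```text
time: 15.25
tool_pos: [0.517, -0.0563, 0.2131]
tool_rot: [-3.141, 0.0, 0.744]
contact_force: [0.8, 0.8, -3.1]
opening: 0.0278
grip_force: 53.2
```

Run:
```python
from h import *
s=observe();print(s["time"],s["tool_pos"],s["tool_rot"],s["opening"],s["contact_force"],s["torque"])
im,cal,g=ringoff(.072);cv2.imwrite("pics/w12.png",im[:,:,::-1]);print(w2t(HUB), g[50:105].round())
```

```text
15.25 [ 0.51697038 -0.05630134  0.21305094] [-3.14125173e+00  3.81453770e-05  7.43612030e-01] 0.027800743809399453 [ 0.76756899  0.76446689 -3.12363989] [ 0.36488363 -0.38778215  0.00101871]
rows 68.26375176304654 70.85128205128206 outer-48: 59.18765240093562 inner-40: 65.05334357582358 hub(old est) [61.3 -0.3]
[ 60.25119585   0.68471101 120.0615674 ] [140. 140. 140. 140. 140. 140. 141. 141. 140. 141. 140. 144. 169. 196.
 195. 195. 199. 179.  99.  65.  66.  94. 160. 198. 194. 193. 194. 194.
 191. 176. 176. 195. 195. 195. 195. 195. 195. 195. 196. 196. 196. 196.
 195. 195. 194. 194. 194. 194. 193. 193. 194. 194. 193. 194. 195.]
```

Request:
{"fn": "step_arm", "kwargs": {"commands": [{"translation": [0, 0, -1], "roll": 0}, {"translation": [0, 0, -1], "roll": 0}, {"translation": [0, 0, 0], "roll": 0}]}}

```text
time: 15.55
tool_pos: [0.5172, -0.0563, 0.2154]
tool_rot: [3.141, -0.0, 0.744]
contact_force: [1.8, 1.0, -3.0]
opening: 0.0277
grip_force: 53.2
```

Request:
{"fn": "step_arm", "kwargs": {"commands": [{"translation": [0, 0, 0], "roll": 0}, {"translation": [0, 0, 0], "roll": 0}, {"translation": [0, 0, 0], "roll": 0}, {"translation": [0, 0, 0], "roll": 0}, {"translation": [0, 0, 0], "roll": 0}, {"translation": [0, 0, 0], "roll": 0}, {"translation": [0, 0, 0], "roll": 0}], "fingers": 0.58}}

```text
time: 16.13
tool_pos: [0.5169, -0.0564, 0.2151]
tool_rot: [-3.141, 0.0, 0.744]
contact_force: [0.9, -0.5, -2.5]
opening: 0.0532
grip_force: 16.5
```

Run:
```python
from h import *
s=observe();print(s["time"],s["tool_pos"],s["tool_rot"],s["opening"],s["contact_force"],s["torque"])
im,cal,g=ringoff(.072);cv2.imwrite("pics/w13.png",im[:,:,::-1]);print(w2t(HUB), g[50:85].round())
im2=read_camera("side");cv2.imwrite("pics/side13.png",im2[:,:,::-1])
# row profile across hub centre
u=proj(cal,t2w([w2t(HUB)[0],0,140]));print(u);r=int(u[1]);h=im[r-2:r+3].mean((0,2));print(r,h[190:330].round().astype(int).tolist())
```

```text
16.1333 [ 0.51685659 -0.05642652  0.21510697] [-3.14136663e+00  4.83836140e-04  7.43745669e-01] 0.05324578521310203 [ 0.92853098 -0.54999158 -2.497429  ] [-0.00079065  0.08716359 -0.04710428]
rows 67.90430889759374 70.85158501440922 outer-48: 59.633641330839055 inner-40: 65.18707499402913 hub(old est) [61.4 -0.4]
[ 60.43554753   0.6090696  122.09325391] [132. 132. 132. 133. 133. 133. 133. 133. 133. 133. 133. 136. 160. 185.
 183. 185. 188. 167.  82.  62.  62.  95. 157. 187. 183. 182. 182. 184.
 176. 161. 173. 184. 185. 184. 184.]
[256.46312382 122.47159775]
122 [134, 134, 134, 134, 134, 134, 134, 134, 134, 134, 137, 160, 190, 191, 184, 117, 58, 61, 87, 158, 192, 189, 190, 191, 184, 159, 183, 181, 181, 179, 181, 182, 183, 186, 187, 186, 186, 183, 182, 182, 183, 185, 187, 187, 186, 184, 182, 182, 183, 185, 186, 184, 184, 184, 185, 185, 185, 184, 184, 183, 183, 181, 182, 183, 184, 185, 185, 184, 182, 181, 180, 180, 182, 185, 188, 188, 186, 185, 185, 185, 185, 185, 185, 186, 187, 188, 187, 188, 187, 187, 187, 185, 185, 185, 184, 185, 185, 186, 186, 184, 183, 182, 183, 182, 184, 184, 184, 183, 174, 147, 186, 185, 184, 186, 174, 72, 60, 88, 157, 185, 183, 180, 163, 130, 131, 132, 132, 131, 131, 131, 131, 130, 131, 132, 131, 130, 130, 130, 130, 130]
```

Request:
{"fn": "step_arm", "kwargs": {"commands": [{"translation": [1, 0.3, 0], "roll": 0}, {"translation": [1, 0.3, 0], "roll": 0}, {"translation": [0, 0, 0], "roll": 0}, {"translation": [0, 0, -2], "roll": 0}, {"translation": [0, 0, -3], "roll": 0}, {"translation": [0, 0, -3], "roll": 0}, {"translation": [0, 0, -4], "roll": 0}, {"translation": [0, 0, -6], "roll": 0}, {"translation": [0, 0, -4], "roll": 0}, {"translation": [0, 0, 0], "roll": 0}]}}

```text
time: 17.07
tool_pos: [0.5195, -0.0555, 0.2386]
tool_rot: [3.14, -0.001, 0.744]
contact_force: [-0.6, 0.0, -2.9]
opening: 0.0535
grip_force: 16.1
```

Run:
```python
from h import *
s=observe();print(s["time"],s["tool_pos"],s["tool_rot"],s["opening"],s["contact_force"],s["torque"])
im,cal,g=ringoff(.072);cv2.imwrite("pics/w14.png",im[:,:,::-1]);hb=w2t(HUB);print(hb, g[40:95].round())
u=proj(cal,t2w([hb[0],0,160]));r=int(u[1]);h=im[r-2:r+3].mean((0,2));print(r,h[190:225].round().astype(int).tolist(),h[290:325].round().astype(int).tolist())
for n,p in {"flangeback":[hb[0]+53,0,.066],"ringback":[hb[0]+48,0,.072],"flL":[hb[0],-53,.066],"rL":[hb[0],-48,.072],"flR":[hb[0],53,.066],"rR":[hb[0],48,.072]}.items():
    t,R=tool();q=t+R@np.array([p[0],p[1]+hb[1],0])/1000;q[2]=p[2];print(n,proj(cal,q).round(1))
```

```text
17.0667 [ 0.51953869 -0.05553164  0.23858509] [ 3.13954561e+00 -1.33950159e-03  7.43837577e-01] 0.05349912609872038 [-0.64375073  0.01486269 -2.87024329] [-0.04264955  0.01493826  0.02425658]
rows 73.76691729323308 76.47255192878339 outer-48: 57.01871223349019 inner-40: 62.57224957589244 hub(old est) [58.9 -1.6]
[ 57.89107756  -0.55342945 145.02320371] [131. 131. 130. 131. 130. 130. 131. 132. 131. 132. 131. 131. 131. 132.
 131. 132. 132. 132. 132. 132. 133. 133. 133. 132. 133. 133. 132. 132.
 154. 185. 185. 184. 187. 163.  68.  63.  60. 124. 188. 183. 181. 183.
 184. 181. 167. 166. 185. 184. 184. 184. 184. 185. 184. 184. 184.]
124 [134, 133, 134, 133, 134, 134, 134, 134, 134, 134, 134, 134, 133, 141, 177, 190, 187, 149, 56, 60, 85, 152, 192, 189, 190, 187, 172, 174, 181, 179, 179, 179, 181, 184, 186] [183, 183, 183, 174, 153, 185, 183, 183, 183, 158, 58, 59, 106, 189, 181, 181, 175, 137, 131, 130, 132, 131, 131, 131, 131, 130, 130, 131, 131, 131, 130, 130, 130, 130, 129]
flangeback [255.3  68.1]
ringback [255.3  73. ]
flL [203.7 123.6]
rL [207.7 124. ]
flR [306.9 123.6]
rR [302.9 123.9]
```

Request:
{"fn": "step_arm", "kwargs": {"commands": [{"translation": [0, 0, -8], "roll": 0}, {"translation": [0, 0, -18], "roll": 0}, {"translation": [0, 0, -22], "roll": 0}, {"translation": [0, 0, -22], "roll": 0}, {"translation": [0, 0, -10], "roll": 0}, {"translation": [0, 0, 0], "roll": 0}, {"translation": [0, 0, 0], "roll": 0}, {"translation": [0, 0, 0], "roll": 0}]}}

```text
time: 17.78
tool_pos: [0.5185, -0.0553, 0.3162]
tool_rot: [-3.14, 0.001, 0.744]
contact_force: [-0.4, 0.4, -2.5]
opening: 0.0536
grip_force: 16.1
```

Run:
```python
from h import *
s=observe();print(s["time"],s["tool_pos"],s["tool_rot"],s["opening"],s["contact_force"],s["torque"])
im,cal=snap("w15",s=1);im2=read_camera("side")
P=lambda p:proj(cal,t2w(p)).round(1)
print("bar+x",P([32,0,44]),"bar-x",P([-32,0,44]),P([32,-10,44]),"tip",P([0,24,158]),"collar",P([9,24,142]))
a=cv2.resize(im[60:280,150:370,::-1],(440,440),interpolation=cv2.INTER_CUBIC)
c=get_calibration("side");u=proj(c,[.55,-.03,.08]).astype(int);b=cv2.resize(im2[u[1]-45:u[1]+65,u[0]-45:u[0]+45,::-1],(360,440),interpolation=cv2.INTER_CUBIC)
cv2.imwrite("pics/w15d.png",np.hstack([a,b]))
d=s["tool_pos"];v=np.array([.4479-d[0],-.3138-d[1]])*1000;y=s["tool_rot"][2]
print("move tool",[v@[np.cos(y),np.sin(y)],v@[np.sin(y),-np.cos(y)]],"roll",y-.401)
```

```text
17.7833 [ 0.51845104 -0.05528373  0.31620062] [-3.13997095e+00  1.03202822e-03  7.43752759e-01] 0.05357964419724448 [-0.43702067  0.4395677  -2.47342626] [-0.00129043  0.09247538 -0.01444912]
bar+x [256.5 175.6] bar-x [256.5 262.8] [241.3 175.6] tip [279.6 181.4] collar [280.9 176.4]
move tool [np.float64(-226.95042757163026), np.float64(142.48373955888823)] roll 0.34275275867157884
```

View pics/w15d.png

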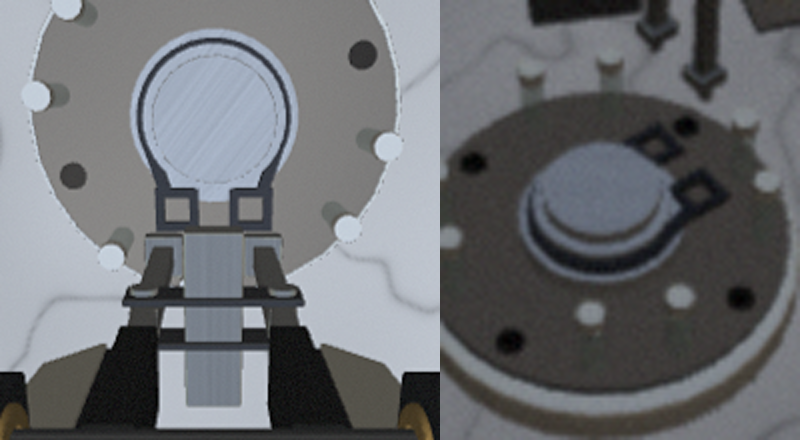

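Request:
{"fn": "step_arm", "kwargs": {"commands": [{"translation": [-9, 5.5, 0], "roll": 0}, {"translation": [-19, 12, 0], "roll": 0}, {"translation": [-19, 12, 0], "roll": 0}, {"translation": [-19, 12, 0], "roll": 0}, {"translation": [-19, 12, 0], "roll": 0}, {"translation": [-19, 12, 0], "roll": 0}, {"translation": [-19, 12, 0], "roll": 0}, {"translation": [-19, 12, 0], "roll": 0}, {"translation": [-19, 12, 0], "roll": 0}, {"translation": [-19, 12, 0], "roll": 0}, {"translation": [-19, 12, 0], "roll": 0}, {"translation": [-19, 12, 0], "roll": 0}, {"translation": [-9, 5, 0], "roll": 0}, {"translation": [0, 0, 0], "roll": 0.085}, {"translation": [0, 0, 0], "roll": 0.086}, {"translation": [0, 0, 0], "roll": 0.086}, {"translation": [0, 0, 0], "roll": 0.086}, {"translation": [0, 0, 0], "roll": 0}, {"translation": [0, 0, 0], "roll": 0}, {"translation": [0, 0, 0], "roll": 0}]}}

```text
time: 19.55
tool_pos: [0.4483, -0.3139, 0.3171]
tool_rot: [-3.141, 0.0, 0.403]
contact_force: [0.2, -0.6, -1.3]
opening: 0.0535
grip_force: 16.1
```

Run:
```python
from h import *
s=observe();print(s["time"],s["tool_pos"],s["tool_rot"],s["opening"],s["contact_force"])
im,cal=snap("w16",s=1)
d=s["tool_pos"];v=np.array([.4479-d[0],-.3138-d[1]])*1000;y=s["tool_rot"][2]
print("move tool",[v@[np.cos(y),np.sin(y)],v@[np.sin(y),-np.cos(y)]],"roll",y-.401)
```

```text
19.55 [ 0.44826098 -0.3138589   0.31705252] [-3.14121200e+00  8.78657977e-05  4.03416562e-01] 0.053491529801904324 [ 0.18639736 -0.57760507 -1.26971919]
move tool [np.float64(-0.3088771053802475), np.float64(-0.19587968540561462)] roll 0.0024165623323120222
```

Request:
{"fn": "step_arm", "kwargs": {"commands": [{"translation": [-0.3, -0.2, 8], "roll": 0.002}, {"translation": [0, 0, 15], "roll": 0}, {"translation": [0, 0, 20], "roll": 0}, {"translation": [0, 0, 20], "roll": 0}, {"translation": [0, 0, 20], "roll": 0}, {"translation": [0, 0, 20], "roll": 0}, {"translation": [0, 0, 15], "roll": 0}, {"translation": [0, 0, 8], "roll": 0}, {"translation": [0, 0, 4], "roll": 0}, {"translation": [0, 0, 0], "roll": 0}, {"translation": [0, 0, 0], "roll": 0}]}}

```text
time: 20.52
tool_pos: [0.4484, -0.3142, 0.1879]
tool_rot: [3.14, -0.001, 0.399]
contact_force: [0.3, -0.0, -1.7]
opening: 0.0534
grip_force: 16.1
```

Run:
```python
from h import *
s=observe();print(s["time"],s["tool_pos"],s["tool_rot"],s["opening"],s["contact_force"])
```

```text
20.5167 [ 0.44838196 -0.31416655  0.18788518] [ 3.14043851e+00 -5.73210154e-04  3.99092553e-01] 0.053399048192888904 [ 0.30317404 -0.0432675  -1.69944083]
```

Request:
{"fn": "step_arm", "kwargs": {"commands": [{"translation": [0, 0, 3], "roll": 0}, {"translation": [0, 0, 2], "roll": 0}, {"translation": [0, 0, 2], "roll": 0}, {"translation": [0, 0, 1.5], "roll": 0}, {"translation": [0, 0, 0.5], "roll": 0}, {"translation": [0, 0, 0], "roll": 0}, {"translation": [0, 0, 0], "roll": 0}, {"translation": [0, 0, 0], "roll": 0}]}}

```text
time: 21.18
tool_pos: [0.4481, -0.3139, 0.1783]
tool_rot: [3.141, -0.0, 0.399]
contact_force: [0.2, 0.1, -2.6]
opening: 0.0535
grip_force: 16.1
```

Request:
{"fn": "step_arm", "kwargs": {"commands": [{"translation": [0, 0, 0.7], "roll": 0}, {"translation": [0, 0, 0.7], "roll": 0}, {"translation": [0, 0, 0], "roll": 0}, {"translation": [0, 0, 0], "roll": 0}]}}

```text
time: 21.52
tool_pos: [0.4482, -0.314, 0.178]
tool_rot: [3.14, -0.001, 0.399]
contact_force: [-1.4, 1.7, 5.9]
opening: 0.0537
grip_force: 16.0
```

Seated (about 8 N taken by the stand). Release gradually, then look for release and rise.

Request:
{"fn": "step_arm", "kwargs": {"commands": [{"translation": [0, 0, 0], "roll": 0}, {"translation": [0, 0, 0], "roll": 0}, {"translation": [0, 0, 0], "roll": 0}, {"translation": [0, 0, 0], "roll": 0}, {"translation": [0, 0, 0], "roll": 0}], "fingers": 0.68}}

```text
time: 21.93
tool_pos: [0.4483, -0.3141, 0.1777]
tool_rot: [3.14, -0.001, 0.399]
contact_force: [-0.9, 1.5, 6.0]
opening: 0.0627
grip_force: 10.5
```

Request:
{"fn": "step_arm", "kwargs": {"commands": [{"translation": [0, 0, 0], "roll": 0}, {"translation": [0, 0, 0], "roll": 0}, {"translation": [0, 0, 0], "roll": 0}, {"translation": [0, 0, 0], "roll": 0}, {"translation": [0, 0, 0], "roll": 0}, {"translation": [0, 0, 0], "roll": 0}, {"translation": [0, 0, -5], "roll": 0}, {"translation": [0, 0, -15], "roll": 0}, {"translation": [0, 0, -25], "roll": 0}, {"translation": [0, 0, -30], "roll": 0}, {"translation": [0, 0, -30], "roll": 0}, {"translation": [0, 0, -15], "roll": 0}, {"translation": [0, 0, 0], "roll": 0}, {"translation": [0, 0, 0], "roll": 0}], "fingers": 1}}

```text
time: 23.1
tool_pos: [0.4482, -0.314, 0.2976]
tool_rot: [3.14, -0.001, 0.399]
contact_force: [0.5, 0.3, -0.4]
opening: 0.0919
grip_force: 0.0
```

Run:
```python
from h import *
s=observe();print(s["time"],s["tool_pos"],s["opening"],s["contact_force"])
a,_=snap("w17",s=1)
find("wrist",["pliers","handle_left","handle_right"])
b=cv2.imread("pics/w1.png");b=cv2.resize(b,(512,384))[:,:,::-1]
# handle corners check: dark mask bounds
for im in (b,a):
    m=(im[150:240,200:320].max(2)<60);ys,xs=np.where(m);print(xs.min()+200,xs.max()+200,ys.min()+150,ys.max()+150,m.sum())
```

```text
23.1 [ 0.44818652 -0.31404485  0.29759848] 0.09189613826913272 [ 0.46341086  0.30911642 -0.40143874]
wrist pliers [([0.4473, -0.3107, 0.1426], 0.63), ([0.6106, -0.3091, 0.0666], 0.44)]
wrist handle_left [([0.44, -0.2877, 0.2202], 0.87)]
wrist handle_right [([0.4633, -0.3382, 0.223], 0.67), ([0.5335, -0.0753, 0.0755], 0.22)]
219 301 162 222 2143
214 297 162 222 2208
```

```bash
python3 -c "
from cell import *
print(hand_in())"
```

```text
the job is handed in; nothing more can be done
None
```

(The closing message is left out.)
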